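# Ready the wind-up phone stand: wind its clockwork, raise and hold its mast

## Task

I want to film the cooking with the slow-turning phone stand. With the mast still down, wind the stand's clockwork clockwise by its wing key, a part turn at a time, until it is fully wound; then squeeze in the release button on the mast's head, pull the telescopic mast straight up past its first stop to its second stop, and finish still holding it there, fully extended, so that I can screw on the phone clip (it sinks back if you let go). Leave the things around the stand where they are.

Things in the scene. Friction and masses are not known exactly. Their poses are not given: they have to be found in the camera images.
- stand: Phone stand fixed to the worktop: grey plastic base 92 x 214 mm, top 26 mm high, long side along its y axis. Origin: centre of its underside; z up. At y = +55 mm a clockwork drum (radius 34, 48 mm high) with the wing key on top; at y = -55 mm a round grey tower (radius 23, 76 mm high) out of which the telescopic mast rises. All that follows up to the bystanders is part of it.
- key_grip (a point): Point on the key's axis at the height to grip it, 84 mm above the worktop. The flat steel wing is 38 mm long (along this frame's x axis, turns with the key), 8 mm thick (along its y axis) and reaches from 64 to 100 mm above the worktop.
- wind_key (a joint): Angle of the wing key in rad, grows as it is wound CLOCKWISE seen from above. 0 = run down, 3.6 = fully wound (hard stop); starts between 0 and 0.6. Weak spring, takes under 0.1 N m; a ratchet keeps it where it is let go, so regrip for each part turn (the wing is the same after half a turn).
- head_grip (a point): Centre of the mast's black head block, 36 (along x) x 46 (along y) x 32 mm high, frame parallel to the stand's. Mast down: this point is 107 mm above the worktop, a steel stud on top reaches to 131 mm. The release button is on the -x face: hold the head by its two x faces (one pad on the button), 42 mm wide over the button, 37 mm with it in.
- button_face (a point): Middle of the outer face of the release button (grey, 24 mm wide x 22 mm high), 6 mm proud of the head's -x face, 24 mm from the mast's axis.
- release (a joint): Travel of the release button in m: 0 = out, 0.005 = fully in (towards the stand's +x, about 5.5 N). The mast is locked down until it is at least about 0.004 in; keep it squeezed while starting to pull.
- mast_upper (a joint): Extension of the upper mast section (with the head) out of the lower one, m: 0 = down, 0.05 = out. It comes first: its end is the FIRST stop (head 50 mm up). Takes 3 to 5 N. A return spring draws it down when let go (to about 0.02, where it rests on the catch; with the button in, right down).
- mast_lower (a joint): Extension of the lower mast section out of the tower, m: 0 = down, 0.05 = out. It follows when the upper one is fully out: its end is the SECOND stop, a hard stop with the head 100 mm up in all. Takes 6 to 8 N. A return spring draws it down when let go.
- salt_shaker: Bystander: glass salt shaker with grey cap, 44 mm across, 90 mm high, standing behind the stand (its +x side). Origin: centre of its underside.
- spice_jar: Bystander: spice jar with black lid, 44 mm across, 105 mm high, standing off the key's end of the stand. Origin: centre of its underside.
- teaspoon: Bystander: teaspoon 130 mm long lying in front of the stand (its -x side). Origin: centre of its underside.
- marker_pen: Bystander: white and black marker pen 135 mm long lying off the mast's end of the stand. Origin: centre of its underside.

How it is judged (in metres and radians):
On the way, in this order (a step that is already met when the one before it is completed fails the run):
1. the key is fully wound (within 0.2 rad of its stop) with the mast still down (value of joint wind_key above 3.4 rad and value of joint each of mast_upper, mast_lower below 0.01 m), for 0.1 s.
2. the release button is squeezed and the mast pulled to its first stop (value of joint release above 0.003 m and value of joint mast_upper above 0.044 m), for 0.05 s.
3. the mast is at its second stop (value of joint each of mast_lower, mast_upper above 0.044 m), for 0.2 s.
At the end, for the whole second after the job is handed in: Both mast sections are within 6 mm of fully out (50 mm each), the head is more than 195 mm above the worktop, the fingers still hold the stand's head with more than 2 N, and the key is still wound (over 3.35 rad of 3.6) (all of step 3 and value of joint wind_key above 3.35 rad and contact force between the fingers and stand above 2 N and height (world z) of head_grip above 0.195 m); the arm keeps its last pose, push and grip.
It fails at once if the salt shaker is shifted by more than 40 mm (distance of salt_shaker from where it was at the start of the episode above 0.04 m).
It fails at once if the spice jar is shifted by more than 40 mm (distance of spice_jar from where it was at the start of the episode above 0.04 m).
It fails at once if the teaspoon is shifted by more than 40 mm (distance of teaspoon from where it was at the start of the episode above 0.04 m).
It fails at once if the marker pen is shifted by more than 40 mm (distance of marker_pen from where it was at the start of the episode above 0.04 m).
It also fails if it takes over 64 s, if anything falls off the work surface, if the arm or the gripper's body presses on something with over 40 N, if the wrist force passes 120 N, or if a joint passes its speed limit or range.

## Robot

A 6-joint arm with a two-finger parallel gripper is mounted at the origin on a cart in front of the work surface, level with it; the furniture and walls round the work are solid. World frame = base frame: x ahead of the robot, y to its left, z up, the work surface at z = 0. Lengths are in mm, angles in rad, forces in N, time in s.
With the tool pointing down it reaches from about 375 to 925 mm from the base axis. Payload 5.7 kg.
Tool frame: the origin (TCP) lies on the front face of the gripper's body, between the roots of the fingers; the fingertips stand 80 mm ahead of it and the grasp point (between the pads) lies 61 mm ahead of it; y points along the fingers, x is the direction in which the jaws open and shut, and the axes are right-handed (so a half turn about y gives the same grasp; the last joint's range is limited). The gripper opens to 88 mm and grips with 3 to 60 N. Pads are 20 mm wide; open, the fingers measure 115 mm over their backs; the gripper's body (75 mm by 178 mm) begins 61 mm behind the grasp point.
Start: joints at [-0.115, 0.359, 1.51, -0, 1.272, -0.115], TCP at [599.977, -0.005, 302.623] pointing down, gripper open.
Joint ranges: [-2.97, 2.97], [-1.01, 2.36], [0.21, 2.38], [-0.96, 4.11], [0.2, 2.71], [-2.98, 2.98]. Speed limits (rad/s): [2.39, 2.39, 3.14, 3.14, 3.14, 3.14].

## Interface

Orientations are given as a 3x3 rotation matrix whose columns are the frame's x, y, z axes.
In Python, from cell import readout, camera, camera_params, r gives the robot as it stands.
- The arm moves only by the shell command python3 -m handwheel 'ROWS' [FORCE]. ROWS is JSON, a list of rows, each a list of 3 entries, a list of its own where there are three numbers: the closure in counts, from 0 (fully open) to 255 (shut), then the shift along the tool's x, y, z in mm, then the turn, a rotation vector about the tool's x, y, z in degrees. A call has 1 to 10 rows; each row shifts and turns the commanded pose from where the row before left it, along the tool's axes as they then stand; what a row does not reach is not made up. A row lasts 1/8 s, in which the tool goes at most 62.5 mm and 10.7 degrees, less where a joint would pass 70% of its speed; a pose out of reach is approached as far as the arm can. A call is refused whole if a number of a shift passes 62.5 or a number of a turn 10.7, either way. A call with a gripper value outside its range is refused whole. The fingers move at their own pace and stop on an object; FORCE is the grip in N (left out, the last holds). Time passes only in rows, so rows that do not move let the fingers close. It gives the time, the measured TCP pose, the force and the opening at its end, in the units of the state.
- readout.get_state(): the state, without advancing time (a new reading comes with each control period).
- camera(name): name is "scene" or "side" or "wrist"; returns the picture (400x640x3 uint8, blue, green, red); there is no depth.
- camera_params(name): a dict with "fx", "fy", "cx", "cy" (pixels), "rvec" (rotation vector, rad) and "tvec" (3), from world to camera coordinates, as OpenCV has them; the wrist camera has in their place "hand_eye" (4x4, takes a point from camera to tool coordinates, whose origin is the TCP and whose axes are the tool frame's). Camera axes: x right, y down, z forward; pixel columns grow to the right and rows downward; lengths in mm; the calibration is good to about 2 mm. A picture is of the moment at which its call begins: read the wrist's pose just before it. camera_params takes no time and is no camera call.
- r.job_done(): hands the job in, once; it reports no verdict.
The state is a dict: "clock": time; "joint_pos": joint angles; "joint_velocities": joint speeds; "effort": joint torques, N m; "eef_pos": TCP position; "orientation": TCP orientation; "contact_force": force on the tool from outside, world axes, zero at the start; "ft_torque": the same for the moment, N m; "finger_gap": finger opening in mm.
Only numpy, scipy, OpenCV 4.12 (cv2) and the standard library are available. Lean on these libraries where they do the work, as an engineer would, in place of code of your own. Each camera call takes 0.05 s, during which the arm holds its last target. There are 200 camera calls.

## Working session

There is one attempt and no reset: what is moved stays moved. The work goes in short steps, Python scripts to look and compute and a shell command to move; the robot and the scene stay as the last step left them, time stands still between calls to the robot, and variables do not carry over. Pictures are saved under pics/ and viewed, about 8 in all and at most 12, crops included, and the job is handed in when it is done.

```bash
mkdir -p pics; ls; python3 - <<'E'
from cell import readout, camera, camera_params, r
import cv2,json
s=readout.get_state();print(s)
for n in("scene","side","wrist"):
    cv2.imwrite(f"pics/{n}0.png",camera(n));print(n,camera_params(n))
a=cv2.imread("pics/scene0.png");b=cv2.imread("pics/wrist0.png")
E
```

```text
pics
{'clock': 0.0, 'joint_pos': array([-1.15128466e-01,  3.59517304e-01,  1.51139710e+00, -3.25514940e-06,
        1.27249494e+00, -1.15092418e-01]), 'joint_velocities': array([ 1.77444561e-03, -5.53554681e-05, -1.14019850e-04, -2.41008952e-03,
        8.13278517e-04,  3.01321637e-04]), 'effort': array([-2.01257943e-03, -5.15376234e+01, -2.70722097e+01,  6.73234044e-02,
        3.48843460e-02, -1.61260368e-04]), 'eef_pos': array([5.99472534e+02, 3.53052620e-02, 3.01815583e+02]), 'orientation': array([[ 9.99998370e-01, -1.80501667e-03,  3.52746852e-05],
       [-3.49036304e-05,  2.05599707e-04,  9.99999978e-01],
       [-1.80502388e-03, -9.99998350e-01,  2.05536370e-04]]), 'contact_force': array([0.32211573, 0.40840577, 0.37932074]), 'ft_torque': array([ 0.06695771, -0.01466448,  0.02194932]), 'finger_gap': 87.76668265487982}
scene {'fx': 497.606863270009, 'fy': 497.606863270009, 'cx': 316.6799302132679, 'cy': 199.6295131095563, 'rvec': array([ 2.04080969, -0.70553246,  0.41847488]), 'tvec': array([-426.92649601,  281.40237304,  821.16629001])}
side {'fx': 493.09068933497053, 'fy': 493.09068933497053, 'cx': 325.28599627156484, 'cy': 201.7906884204827, 'rvec': array([ 2.17518812, -1.06630266,  0.44865159]), 'tvec': array([-297.87880083,  384.974288  ,  653.57872638])}
wrist {'fx': 360.51121049520606, 'fy': 360.51121049520606, 'cx': 319.45065806817877, 'cy': 201.57441036038546, 'hand_eye': array([[ 9.99999830e-01,  4.12133448e-04, -4.13153665e-04,
         3.80144863e-01],
       [ 5.04594359e-04, -2.55016682e-01,  9.66936522e-01,
        -8.12045963e+01],
       [ 2.93145806e-04, -9.66936566e-01, -2.55016846e-01,
         6.93174710e+01],
       [ 0.00000000e+00,  0.00000000e+00,  0.00000000e+00,
         1.00000000e+00]])}
```

View images.

View pics/scene0.png

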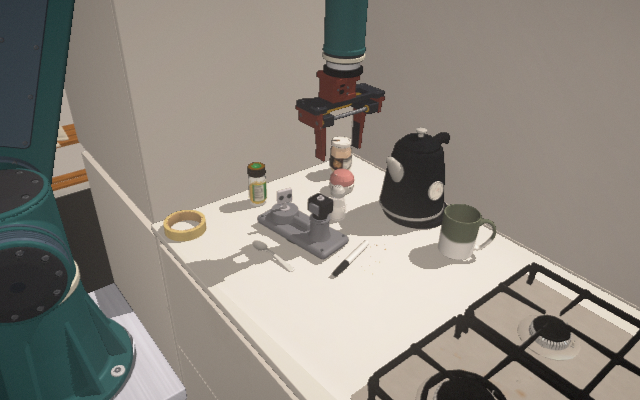

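View pics/wrist0.png

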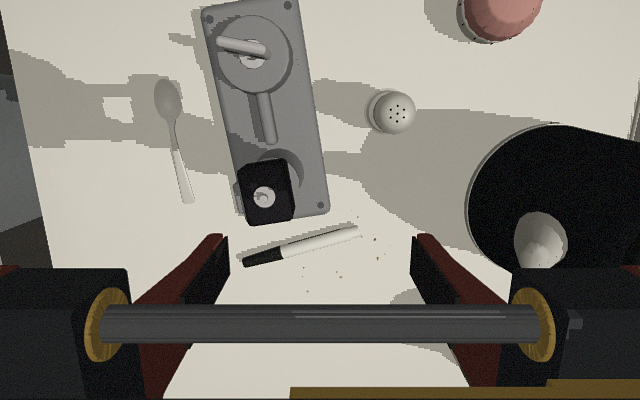

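View pics/side0.png

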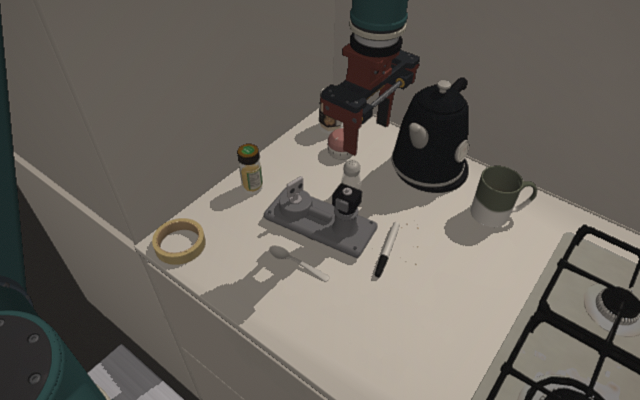

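```bash
cat > h.py <<'E'
from cell import readout, camera, camera_params, r
import numpy as np, cv2
def wpose(s):
    T=np.eye(4);T[:3,:3]=s["orientation"];T[:3,3]=s["eef_pos"];return T@np.array(camera_params("wrist")["hand_eye"])
def ray(name,uv,z,s=None):
    p=camera_params(name)
    if name=="wrist": T=wpose(s)
    else:
        R=cv2.Rodrigues(np.array(p["rvec"]))[0];T=np.eye(4);T[:3,:3]=R.T;T[:3,3]=-R.T@p["tvec"]
    d=T[:3,:3]@[(uv[0]-p["cx"])/p["fx"],(uv[1]-p["cy"])/p["fy"],1];o=T[:3,3]
    return (o+d*(z-o[2])/d[2]).round(1)
def proj(name,X,s=None):
    p=camera_params(name);X=np.array(X,float)
    if name=="wrist": c=np.linalg.inv(wpose(s))@np.append(X,1)
    else: c=cv2.Rodrigues(np.array(p["rvec"]))[0]@X+p["tvec"]
    return np.round([p["fx"]*c[0]/c[2]+p["cx"],p["fy"]*c[1]/c[2]+p["cy"]],1)
E
python3 - <<'E'
from h import *
s=readout.get_state()
for n,uv,z in[("stud",(264,195),131),("BR",(329,213),26),("TR",(296,0),26),("TL",(200,12),26),("wingL",(217,41),100),("wingR",(266,49),100),("hub",(252,60),64),("drum",(253,53),74)]: print(n,ray("wrist",uv,z,s))
print("side stud",ray("side",(349,186),131),"scene",ray("scene",(321,196),131))
print("jar side",ray("side",(249,150),105),"salt",ray("wrist",(397,112),90,s))
E
```

```text
stud [559.7   7.8 131. ]
BR [609.3 -37.   26. ]
TR [578.4 161.4  26. ]
TL [491.8 151.7  26. ]
wingL [525.  115.5 100. ]
wingR [560.4 110.  100. ]
hub [543.4 106.7  64. ]
drum [546.3 110.8  74. ]
side stud [564.6   6.3 131. ] scene [557.1   1.1 131. ]
jar side [547.4 236.9 105. ] salt [660.7  65.2  90. ]
```

```bash
python3 -m handwheel '[[0,[-14,18,28.5],[0,0,0]],[0,[-14,18,28.5],[0,0,0]],[0,[-14,18,28.5],[0,0,0]],[0,[-14,18,28.5],[0,0,0]],[0,[0,0,0],[0,-10,0]],[0,[0,0,0],[0,-10,0]],[0,[0,0,0],[0,-10,0]],[0,[0,0,0],[0,-10,0]]]'
python3 -m handwheel '[[0,[0,0,0],[0,-10,0]],[0,[0,0,0],[0,-10,0]],[0,[0,0,0],[0,-10,0]],[0,[0,0,0],[0,-10,0]],[0,[0,0,0],[0,0,0]],[0,[0,0,0],[0,0,0]]]'
python3 - <<'E'
from h import *
s=readout.get_state();print(s["eef_pos"],s["orientation"].round(3),s["joint_pos"].round(2))
cv2.imwrite("pics/w1.png",camera("wrist"))
E
```

```text
clock: 1.15
eef_pos: [543.8, 114.1, 230.4]
orientation: [[0.762, -0.001, -0.647], [0.647, -0.0, 0.762], [-0.001, -1.0, 0.0]]
contact_force: [-0.5, -0.6, 0.1]
finger_gap: 87.7
clock: 1.9
eef_pos: [543.9, 114.0, 230.5]
orientation: [[0.177, -0.0, -0.984], [0.984, -0.0, 0.177], [-0.0, -1.0, 0.0]]
contact_force: [0.5, 0.4, -0.2]
finger_gap: 87.5
[543.89554855 113.97963696 230.50080288] [[ 0.177 -0.    -0.984]
 [ 0.984 -0.     0.177]
 [-0.    -1.     0.   ]] [ 0.08  0.37  1.69  0.    1.08 -1.31]
```

View pics/w1.png

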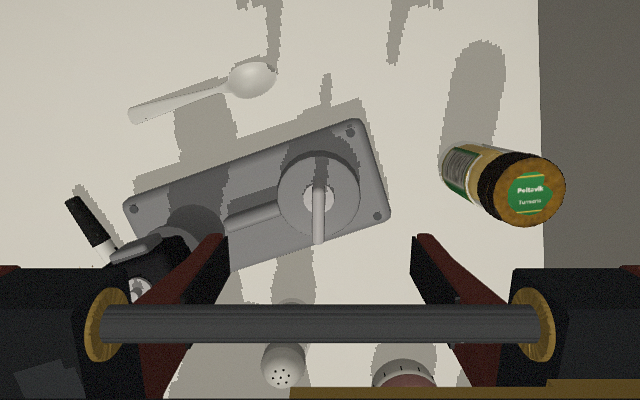

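```bash
python3 - <<'E'
from h import *
s=readout.get_state();R=s["orientation"];p=s["eef_pos"]
for n,uv,z in[("drum",(319,194),48),("w1",(319,184),100),("w2",(318,243),100),("edge1",(122,200),26),("edge2",(360,119),26),("stud",(140,287),131)]:
    X=ray("wrist",uv,z,s);print(n,X,(R.T@(X-p)).round(1))
E
```

```text
drum [538.3 114.6  48. ] [ -0.4 182.5   5.6]
w1 [520. 118. 100.] [ -0.3 130.6  24.2]
w2 [557.  110.7 100. ] [ -0.9 130.5 -13.5]
edge1 [520.1 -46.1  26. ] [-161.8  204.5   -4.9]
edge2 [490.4 155.3  26. ] [ 31.2 204.6  59.9]
stud [553.4  11.5 131. ] [-99.2  99.5 -27.5]
```

```bash
python3 -m handwheel '[[0,[-0.6,0,5.5],[0,0,0]],[0,[0,21.5,0],[0,0,0]],[0,[0,21.5,0],[0,0,0]],[0,[0,21.5,0],[0,0,0]],[0,[0,21,0],[0,0,0]],[0,[0,0,0],[0,0,0]]]' 20
python3 -m handwheel '[[255,[0,0,0],[0,0,0]],[255,[0,0,0],[0,0,0]],[255,[0,0,0],[0,0,0]],[255,[0,0,0],[0,0,0]],[255,[0,0,0],[0,0,0]],[255,[0,0,0],[0,0,0]],[255,[0,0,0],[0,0,0]],[255,[0,0,0],[0,0,0]]]' 20
python3 -c "
from h import *
s=readout.get_state();print(s['ft_torque'],s['eef_pos'],s['joint_pos'])
cv2.imwrite('pics/s1.png',np.hstack([camera('wrist')[100:400,150:500],camera('side')[130:280,240:400].repeat(2,0).repeat(2,1)]))"
```

```text
clock: 2.7
eef_pos: [537.0, 114.3, 143.9]
orientation: [[0.174, -0.004, -0.985], [0.985, -0.0, 0.174], [-0.001, -1.0, 0.004]]
contact_force: [-0.9, 0.2, -0.2]
finger_gap: 87.9
clock: 3.7
eef_pos: [538.4, 114.3, 145.1]
orientation: [[0.174, -0.0, -0.985], [0.985, -0.0, 0.174], [-0.0, -1.0, 0.0]]
contact_force: [-0.3, -0.2, -0.4]
finger_gap: 11.3
[ 0.01915015 -0.08297578 -0.00068284] [538.43059748 114.34157311 145.08880194] [ 8.37485929e-02  4.80427312e-01  1.77829149e+00  3.05021261e-06
  8.83079715e-01 -1.31253003e+00]
```

View pics/s1.png

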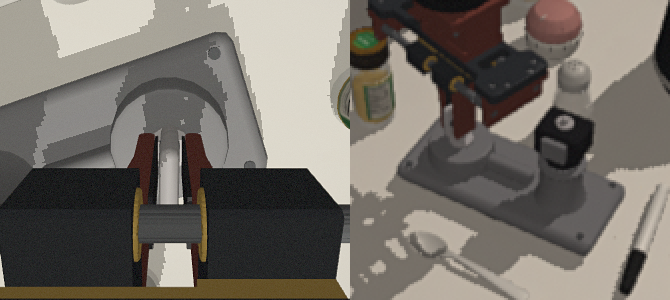

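The wing (crop x≈168) is centred between the fingers, which were still closing at 11 mm. Next I wind the first part turn.

```bash
python3 -m handwheel '[[255,[0,0,0],[0,0,0]],[255,[0,0,0],[0,0,0]],[255,[0,0,0],[0,9,0]],[255,[0,0,0],[0,9,0]],[255,[0,0,0],[0,9,0]],[255,[0,0,0],[0,9,0]],[255,[0,0,0],[0,9,0]],[255,[0,0,0],[0,9,0]],[255,[0,0,0],[0,9,0]],[255,[0,0,0],[0,9,0]]]' 20
python3 -m handwheel '[[255,[0,0,0],[0,9,0]],[255,[0,0,0],[0,9,0]],[255,[0,0,0],[0,0,0]],[255,[0,0,0],[0,0,0]]]'
python3 -c "
from h import *
s=readout.get_state();print(s['ft_torque'],s['joint_pos'],s['contact_force'])"
```

```text
clock: 5.05
eef_pos: [540.1, 115.7, 145.2]
orientation: [[0.991, 0.003, -0.133], [0.133, 0.002, 0.991], [0.004, -1.0, 0.002]]
contact_force: [5.8, 5.3, -6.1]
finger_gap: 8.3
clock: 5.55
eef_pos: [540.7, 115.6, 145.2]
orientation: [[0.985, 0.005, 0.174], [-0.174, 0.002, 0.985], [0.004, -1.0, 0.003]]
contact_force: [6.2, 5.0, -6.4]
finger_gap: 8.2
[ 0.73248225 -0.88238499 -0.01037169] [0.08456044 0.48123982 1.77618653 0.00258747 0.87935724 0.25828722] [ 6.15131018  4.97658371 -6.38384222]
```

```bash
python3 -m handwheel '[[150,[0,0,0],[0,0,0]],[150,[0,0,0],[0,0,0]],[150,[0,0,0],[0,0,0]],[150,[0,0,0],[0,0,0]],[150,[2.8,0,2.2],[0,0,0]],[150,[0,0,0],[0,0,0]]]' 20
python3 -m handwheel '[[255,[0,0,0],[0,0,0]],[255,[0,0,0],[0,0,0]],[255,[0,0,0],[0,0,0]],[255,[0,0,0],[0,0,0]],[255,[0,0,0],[0,0,0]],[255,[0,0,0],[0,0,0]],[255,[0,0,0],[0,0,0]]]'
python3 -c "
from h import *
s=readout.get_state();print(s['ft_torque'],s['joint_pos'],s['contact_force'])"
```

```text
clock: 6.3
eef_pos: [542.0, 116.1, 145.2]
orientation: [[0.985, 0.0, 0.174], [-0.174, 0.0, 0.985], [0.0, -1.0, 0.0]]
contact_force: [-0.2, -0.1, 0.2]
finger_gap: 35.9
clock: 7.18
eef_pos: [541.3, 116.1, 145.1]
orientation: [[0.985, -0.001, 0.174], [-0.174, 0.0, 0.985], [-0.001, -1.0, -0.0]]
contact_force: [-1.5, 0.1, 0.7]
finger_gap: 8.0
[ 0.07577077  0.32183371 -0.03205437] [8.63658177e-02 4.83995462e-01 1.77086756e+00 1.05736770e-04
 8.87362458e-01 2.60856764e-01] [-1.52550878  0.12369235  0.71913103]
```

Well centred now. Second part turn of 81°.

```bash
python3 -m handwheel '[[255,[0,0,0],[0,9,0]],[255,[0,0,0],[0,9,0]],[255,[0,0,0],[0,9,0]],[255,[0,0,0],[0,9,0]],[255,[0,0,0],[0,9,0]],[255,[0,0,0],[0,9,0]],[255,[0,0,0],[0,9,0]],[255,[0,0,0],[0,9,0]],[255,[0,0,0],[0,9,0]],[255,[0,0,0],[0,0,0]]]'
python3 -c "
from h import *
s=readout.get_state();print(s['ft_torque'],s['joint_pos'],s['contact_force'])"
```

```text
clock: 8.43
eef_pos: [543.0, 114.0, 145.1]
orientation: [[-0.018, 0.003, 1.0], [-1.0, -0.004, -0.018], [0.004, -1.0, 0.003]]
contact_force: [2.9, -9.4, -3.1]
finger_gap: 8.3
[-1.59146387 -0.37247929  0.03343468] [ 0.08448855  0.48454902  1.76959861 -0.00486785  0.88520166  1.67620957] [ 2.85412997 -9.39311397 -3.05234629]
```

```bash
python3 -m handwheel '[[170,[0,0,0],[0,0,0]],[170,[0,0,0],[0,0,0]],[170,[2.3,0,-0.9],[0,0,0]],[170,[0,0,0],[0,0,0]],[255,[0,0,0],[0,0,0]],[255,[0,0,0],[0,0,0]],[255,[0,0,0],[0,0,0]],[255,[0,0,0],[0,0,0]],[255,[0,0,0],[0,0,0]],[255,[0,0,0],[0,0,0]]]' 15
python3 -c "
from h import *
s=readout.get_state();print(s['ft_torque'],s['contact_force'])"
python3 -m handwheel '[[255,[0,0,0],[0,5,0]],[255,[0,0,0],[0,5,0]],[255,[0,0,0],[0,0,0]]]'
python3 -c "
from h import *
s=readout.get_state();print(s['ft_torque'],s['contact_force'])"
python3 -m handwheel '[[255,[0,0,0],[0,5,0]],[255,[0,0,0],[0,0,0]]]'
python3 -c "
from h import *
s=readout.get_state();print(s['ft_torque'],s['contact_force'])"
```

```text
clock: 9.68
eef_pos: [540.7, 113.6, 145.2]
orientation: [[-0.017, -0.0, 1.0], [-1.0, -0.0, -0.017], [0.0, -1.0, -0.0]]
contact_force: [0.1, -3.0, 0.8]
finger_gap: 8.5
[-0.32035368  0.08664831 -0.00291007] [ 0.12181959 -3.00913821  0.7766333 ]
clock: 10.05
eef_pos: [540.7, 113.6, 145.1]
orientation: [[-0.19, -0.0, 0.982], [-0.982, -0.0, -0.19], [0.0, -1.0, -0.0]]
contact_force: [0.2, -4.2, 0.9]
finger_gap: 8.6
[-0.3243114   0.06130714  0.04628377] [ 0.1580898  -4.15599796  0.87882024]
clock: 10.3
eef_pos: [540.7, 113.7, 145.2]
orientation: [[-0.273, -0.0, 0.962], [-0.962, -0.0, -0.273], [0.0, -1.0, 0.0]]
contact_force: [-0.1, -2.1, 0.3]
finger_gap: 8.2
[-0.43049109  0.09043766 -0.02891059] [-0.06579508 -2.07331469  0.30499026]
```

```bash
T='from h import *
s=readout.get_state();print(s["ft_torque"],s["contact_force"])'
python3 -m handwheel '[[255,[0,0,0],[0,5,0]],[255,[0,0,0],[0,0,0]]]' | tail -3
python3 -c "$T"
python3 -m handwheel '[[255,[0,0,0],[0,5,0]],[255,[0,0,0],[0,0,0]]]' |tail -3
python3 -c "$T"
python3 -m handwheel '[[255,[0,0,0],[0,5,0]],[255,[0,0,0],[0,0,0]]]'|tail -3
python3 -c "$T"
```

```text
orientation: [[-0.355, 0.0, 0.935], [-0.935, -0.0, -0.355], [0.0, -1.0, 0.0]]
contact_force: [-0.3, -2.9, 1.0]
finger_gap: 9.5
[-0.45360296  0.03464085  0.16920786] [-0.33485506 -2.94314491  0.99195879]
orientation: [[-0.435, 0.001, 0.901], [-0.901, -0.0, -0.435], [0.0, -1.0, 0.001]]
contact_force: [1.5, -3.8, -0.2]
finger_gap: 10.6
[-0.54850587 -0.10566785  0.40090158] [ 1.49809643 -3.78071088 -0.19196769]
orientation: [[-0.511, 0.001, 0.859], [-0.859, -0.001, -0.511], [-0.0, -1.0, 0.001]]
contact_force: [2.2, -4.8, -1.6]
finger_gap: 11.9
[-0.73262314 -0.36621048  0.44834216] [ 2.20403015 -4.83428557 -1.59348776]
```

Stop reached: the moment rises and the jaws are being pried open. Releasing, rising, turning to the stand's yaw and moving over the mast.

```bash
python3 -m handwheel '[[0,[0,0,0],[0,0,0]],[0,[0,0,0],[0,0,0]],[0,[0,0,0],[0,0,0]],[0,[0,-24,0],[0,0,0]],[0,[0,-24,0],[0,0,0]],[0,[0,-24,0],[0,0,0]],[0,[0,-24,0],[0,0,0]],[0,[0,0,0],[0,-10,0]],[0,[0,0,0],[0,-10,0]],[0,[0,0,0],[0,-10,0]]]' >/dev/null
python3 -m handwheel '[[0,[0,0,0],[0,-10,0]],[0,[0,0,0],[0,-10,0]],[0,[0,0,0],[0,-10,0]],[0,[0,0,0],[0,-10,0]],[0,[0,0,0],[0,-10,0]],[0,[0,0,0],[0,-10,0]],[0,[0,0,0],[0,-10,0]],[0,[0,0,0],[0,-10,0]],[0,[0,0,0],[0,-10,0]],[0,[0,0,0],[0,-9,0]]]'
python3 -m handwheel '[[0,[0,0,-28],[0,0,0]],[0,[0,0,-28],[0,0,0]],[0,[0,0,-27],[0,0,0]],[0,[0,0,-27],[0,0,0]],[0,[0,0,0],[0,0,0]],[0,[0,0,0],[0,0,0]]]'
python3 - <<'E'
from h import *
s=readout.get_state();print(s["eef_pos"],s["joint_pos"].round(2))
cv2.imwrite("pics/w2.png",camera("wrist"))
E
```

```text
clock: 13.55
eef_pos: [540.3, 114.0, 241.1]
orientation: [[0.989, -0.001, -0.145], [0.145, 0.0, 0.989], [-0.001, -1.0, 0.0]]
contact_force: [0.5, 0.4, 0.6]
finger_gap: 87.9
clock: 14.3
eef_pos: [555.6, 5.4, 241.0]
orientation: [[0.99, -0.001, -0.139], [0.139, 0.001, 0.99], [-0.001, -1.0, 0.001]]
contact_force: [0.5, -0.6, -1.0]
finger_gap: 87.5
[555.6344616    5.4330341  241.02524564] [-0.11  0.36  1.68  0.    1.1  -0.25]
```

View pics/w2.png

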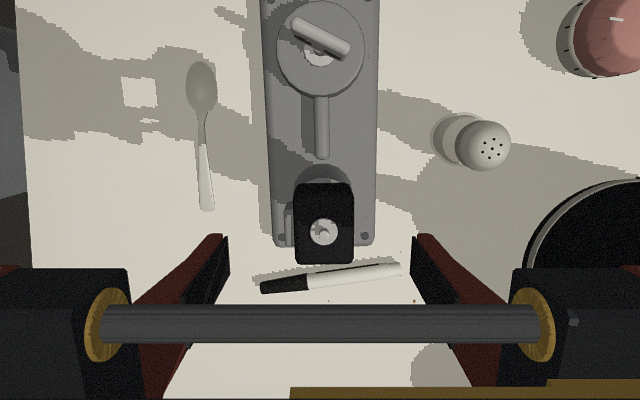

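```bash
python3 - <<'E'
from h import *
s=readout.get_state();R=s["orientation"];p=s["eef_pos"]
for n,uv,z in[("stud",(324,228),131),("headTL",(294,183),123),("headTR",(353,183),123),("headBL",(295,263),123),("headBR",(354,264),123),("salt",(483,145),90)]:
    X=ray("wrist",uv,z,s);print(n,X,(R.T@(X-p)).round(1))
E
```

```text
stud [557.9   9.7 131. ] [  2.9 110.    3.6]
headTL [537.8  31.1 123. ] [-14.  118.   27.6]
headTR [570.7  35.7 123. ] [ 19.2 118.   27.5]
headBL [544.3 -17.3 123. ] [-14.4 118.  -21.3]
headBR [579.4 -13.  123. ] [ 21.  118.  -21.9]
salt [653.   65.5  90. ] [104.9 151.   45.5]
```

```bash
python3 -m handwheel '[[0,[2.5,0,3.2],[0,0,0]],[0,[0,0,0],[0,0,0]],[0,[0,18,0],[0,0,0]],[0,[0,18,0],[0,0,0]],[0,[0,18,0],[0,0,0]],[0,[0,19,0],[0,0,0]],[0,[0,0,0],[0,0,0]],[0,[0,0,0],[0,0,0]]]' 35
python3 -m handwheel '[[255,[0,0,0],[0,0,0]],[255,[0,0,0],[0,0,0]],[255,[0,0,0],[0,0,0]],[255,[0,0,0],[0,0,0]],[255,[0,0,0],[0,0,0]],[255,[0,0,0],[0,0,0]],[255,[0,0,0],[0,0,0]],[255,[0,0,0],[0,0,0]]]'
python3 -c "
from h import *
s=readout.get_state();print(s['ft_torque'],s['contact_force'])
cv2.imwrite('pics/s2.png',np.hstack([camera('wrist')[100:400,150:500],camera('side')[100:250,260:420].repeat(2,0).repeat(2,1)]))"
```

```text
clock: 15.35
eef_pos: [558.3, 8.5, 168.7]
orientation: [[0.99, 0.001, -0.14], [0.14, -0.0, 0.99], [0.0, -1.0, -0.0]]
contact_force: [-0.2, -0.2, -0.1]
finger_gap: 87.7
clock: 16.35
eef_pos: [557.4, 8.4, 168.0]
orientation: [[0.99, -0.001, -0.139], [0.139, -0.0, 0.99], [-0.001, -1.0, 0.0]]
contact_force: [-4.2, -0.8, 2.4]
finger_gap: 36.3
[-0.10769219  0.81084076  0.2362505 ] [-4.16699681 -0.79687956  2.36734214]
```

View pics/s2.png

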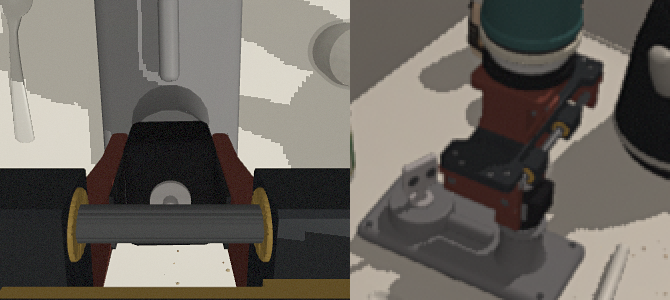

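The head sits between both pads and the 36 mm gap means the button is in. Pulling to the first stop.

```bash
T='from h import *
s=readout.get_state();print(s["ft_torque"],s["contact_force"],s["eef_pos"])'
python3 -m handwheel '[[255,[0,-7,0],[0,0,0]],[255,[0,-7,0],[0,0,0]],[255,[0,-7,0],[0,0,0]],[255,[0,-7,0],[0,0,0]],[255,[0,-7,0],[0,0,0]],[255,[0,-7,0],[0,0,0]],[255,[0,-7,0],[0,0,0]],[255,[0,0,0],[0,0,0]],[255,[0,0,0],[0,0,0]]]' 40
python3 -c "$T"
python3 -m handwheel '[[255,[0,-3,0],[0,0,0]],[255,[0,-3,0],[0,0,0]],[255,[0,0,0],[0,0,0]],[255,[0,0,0],[0,0,0]]]'
python3 -c "$T"
```

```text
clock: 17.58
eef_pos: [557.5, 8.4, 217.4]
orientation: [[0.99, -0.001, -0.139], [0.139, 0.0, 0.99], [-0.001, -1.0, 0.0]]
contact_force: [-6.0, -1.0, -3.0]
finger_gap: 36.6
[-0.0623467   1.22885827  0.31192026] [-6.0280259  -0.99438187 -3.02669858] [557.51521141   8.38340077 217.42488055]
clock: 18.08
eef_pos: [557.5, 8.4, 223.2]
orientation: [[0.99, -0.001, -0.139], [0.139, 0.0, 0.99], [-0.001, -1.0, 0.0]]
contact_force: [-5.4, -0.6, -4.6]
finger_gap: 36.1
[-0.11944453  1.26106251  0.275558  ] [-5.3767851  -0.60082825 -4.63787411] [557.53510648   8.39944593 223.20777369]
```

```bash
T='from h import *
s=readout.get_state();print(s["contact_force"],s["eef_pos"],s["finger_gap"])'
python3 -m handwheel '[[255,[0,-6,0],[0,0,0]],[255,[0,-6,0],[0,0,0]],[255,[0,-6,0],[0,0,0]],[255,[0,-6,0],[0,0,0]],[255,[0,-6,0],[0,0,0]],[255,[0,-6,0],[0,0,0]],[255,[0,-5,0],[0,0,0]],[255,[0,0,0],[0,0,0]],[255,[0,0,0],[0,0,0]]]' >/dev/null
python3 -c "$T"
python3 -m handwheel '[[255,[0,-2,0],[0,0,0]],[255,[0,-2,0],[0,0,0]],[255,[0,0,0],[0,0,0]]]' >/dev/null
python3 -c "$T"
python3 -m handwheel '[[255,[0,-1.5,0],[0,0,0]],[255,[0,0,0],[0,0,0]],[255,[0,0,0],[0,0,0]]]' >/dev/null
python3 -c "$T"
```

```text
[-6.19890336 -0.07669531 -5.51375351] [557.52941588   8.40653982 264.58143462] 36.2779813262173
[-5.75171461 -0.84605788 -7.66843539] [557.54069841   8.40112717 268.16080035] 36.39120009559491
[ -2.18178689  -0.80058169 -24.08111174] [557.39749825   8.39016045 268.45839709] 36.57967312454392
```

```bash
python3 -m handwheel '[[255,[0,0.4,0],[0,0,0]],[255,[0,0,0],[0,0,0]],[255,[0,0,0],[0,0,0]]]'
python3 -c "
from h import *
cv2.imwrite('pics/s3.png',np.hstack([camera('wrist')[100:400,150:500],camera('side')[90:290,240:420].repeat(2,0).repeat(2,1)[:300]]))
s=readout.get_state();print(s['contact_force'],s['eef_pos'],s['finger_gap'])"
```

```text
clock: 20.32
eef_pos: [557.4, 8.4, 268.5]
orientation: [[0.99, -0.002, -0.139], [0.139, 0.0, 0.99], [-0.002, -1.0, 0.0]]
contact_force: [-3.4, -1.5, -26.6]
finger_gap: 36.4
[ -2.08434959  -1.63949019 -25.49227249] [557.40143573   8.40733964 268.52224845] 36.084444594259075
```

View pics/s3.png

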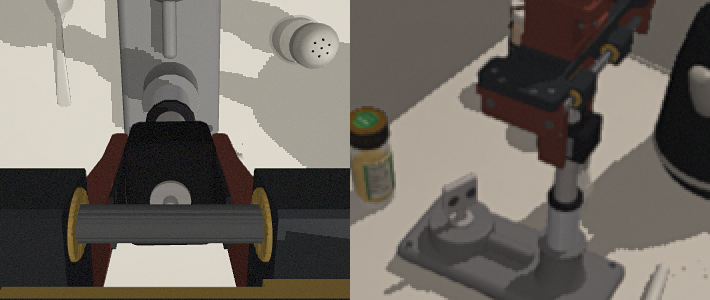

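Both mast sections are visibly out, the head is held firmly, and the bystanders are in place. Handing in.

```bash
python3 -c "
from h import *
print(r.job_done())
s=readout.get_state();print(s['clock'],s['contact_force'],s['eef_pos'],s['finger_gap'])"
```

```text
the job is handed in; nothing more can be done
None
the job is handed in; nothing more can be done
```

The stand is wound, the mast is fully extended and the gripper is still holding it there; I handed the job in at about 20 s of the 64 s allowed.

- **Winding:** I wound the key clockwise in three part turns, regripping twice, with the mast still down. I stopped at the hard stop, after about 187° of key travel. The twisting moment had risen from near 0 to 0.45 N m and the wing was prying the jaws open. The camera afterwards showed the wing at the angle this stop implies.
- **Release button:** I gripped the head by its x faces. The finger gap closed to 36 mm, against 37 mm expected with the button in.
- **Mast:** I pulled it up past the first stop to the second. The pull stayed small on the way, then jumped to about 25 N at the hard stop, with the tool 100.4 mm above where it had gripped. That also means the grip did not slip.
- **Last picture:** Both mast sections are out, the head is between the pads at 40 N grip, and the salt shaker, spice jar and teaspoon are standing where they were.

The marker pen was only at the edge of the last picture, so I could not fully check it, but nothing went near it. The first key grip was about 3 mm off centre, with about 10 N side force on the wrist at most, so I recentred at each regrip. The hand-in gives no verdict or further state, so the final second is unconfirmed.

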